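# Vent the vacuum chamber and crack its stuck lid

## Task

Let air into the vacuum chamber: twist the black vent knob clockwise all the way to its stop, then let go so that it springs back by itself. Only then take the red bar on the clear lid, break the lid free of its sticky gasket and hold it ajar, with a gap of about 30 mm at its front edge, so that the resin fumes can draw off; do not let it swing wide open or knock the things around it. Finish still holding the lid by its red bar at that gap: the program ends while holding.

Things in the scene. Friction and masses are not known exactly. Their poses are not given: they have to be found in the camera images.
- vacuum_chamber: white vacuum unit fixed to the worktop, 180 mm deep (x), 320 wide (y), housing 88 high. Origin on the worktop, mid-depth; it spans y -155 to +165 mm. Own x points to its back (hinge side), y to its left, z up. Left part: a well with two plaster casts under the clear lid; right part: a flat deck with the vent knob near the front and a round gauge (8 mm high) behind it
- vent_knob (a joint): turn of the black vent knob, rad: 0 at rest, grows clockwise seen from above, stop at 1.2. A spring (0.02 Nm at rest to 0.08 Nm at the stop) turns it back to 0 when let go
- vent_knob_grip (a point): point on the knob's upright axis at grip height, at (-30, -95, 118) mm of the chamber's frame. The grip is a black bar with a white pointer line, 42 mm long (along the chamber's x at rest), 12 wide, 30 high; its top is 10 mm above this point, the deck 30 mm below it. Its axes turn with the knob
- chamber_lid (a joint): opening of the lid, rad: 0 shut, grows as the front edge (174 mm from the hinge line) rises, end of travel 0.6; a 30 mm front gap is 0.17. The gasket sticks: about 14 N upward at the red bar, 16 to 18 N with the lid's weight, frees it; its pull halves by 0.1 rad and is nearly gone by 0.17. Let go, the lid falls shut and sticks again
- lid_handle (a point): round red bar on the clear lid, 14 mm thick, 90 long along the chamber's y, on a steel post at each end (74 mm free between them). Origin mid-bar, at (-58, 70, 134) mm of the chamber's frame when shut; the lid's face is 34 mm below. Axes as the chamber's when shut, tilting with the lid. Gripped across (fingers closing along x) the bar can turn between the fingers
- lid_hinge (a point): middle of the lid's hinge line, which runs along the chamber's y, at (87, 70, 96) mm of the chamber's frame. The clear lid is a plate 174 mm deep, 180 wide, 8 thick in front of it; the bar's axis lies 145 mm in front of and 38 mm above the hinge line when shut
- dappen_dish: bystander: small blue dish, 43 mm across, 18 mm high, loose to the left of the chamber; origin at the centre of its underside
- spare_felt: bystander: felt polishing wheel, 60 mm across, 15 mm high, loose to the right of the chamber; origin at the centre of its underside
- pen_1: bystander: white and green marker pen, 135 mm long, 16 mm thick, loose in front of the chamber; origin at the centre of its underside
- mixing_bowl: bystander: green rubber bowl, 117 mm across, 68 mm high, loose at the far left; origin at the centre of its underside
- bur_tin: bystander: shut green tin, 77 x 108 x 30 mm, loose at the far right; origin at the centre of its underside

How it is judged (in metres and radians):
On the way, in this order (a step that is already met when the one before it is completed fails the run):
1. the vent knob is turned to its stop (within 0.12 rad) while the lid is still shut (value of joint vent_knob above 1.08 rad and value of joint chamber_lid below 0.03 rad), for 0.2 s.
2. the vent knob is let go and has sprung back, the lid still shut (value of joint vent_knob below 0.12 rad and contact force between the fingers and vacuum_chamber below 0.1 N and value of joint chamber_lid below 0.03 rad), for 0.2 s.
3. the lid is broken free of the gasket by its red bar (value of joint chamber_lid above 0.08 rad and contact force between the fingers and chamber_lid above 0.5 N and distance between the grasp point and lid_handle below 0.045 m), for 0.2 s.
At the end, for the whole second after the job is handed in: The fingers hold the lid still by its red bar at an opening of 0.10 to 0.26 rad (a front gap of about 17 to 45 mm), and the vent knob is back at rest (within 0.12 rad) (value of joint chamber_lid between 0.1 and 0.26 rad and velocity of joint chamber_lid between -0.05 and 0.05 rad/s and contact force between the fingers and chamber_lid above 0.5 N and value of joint vent_knob below 0.12 rad and distance between the grasp point and lid_handle below 0.045 m); the arm keeps its last pose, push and grip.
It fails at once if the lid swings wide open (over 0.45 rad, about 75 mm at the front) (value of joint chamber_lid above 0.45 rad).
It fails at once if a loose thing around the chamber is knocked away (moved more than 30 mm) (distance of any of dappen_dish, spare_felt, pen_1, mixing_bowl, bur_tin from where it was at the start of the episode above 0.03 m).
It also fails if it takes over 48 s, if anything falls off the work surface, if the arm or the gripper's body presses on something with over 40 N, if the wrist force passes 120 N, or if a joint passes its speed limit or range.

## Robot

A 6-joint arm with a two-finger parallel gripper is mounted at the origin on a cart in front of the work surface, level with it; the furniture and walls round the work are solid. World frame = base frame: x ahead of the robot, y to its left, z up, the work surface at z = 0. Lengths are in mm, angles in degrees, forces in N, time in s.
With the tool pointing down it reaches from about 300 to 825 mm from the base axis. Payload 5.4 kg.
Tool frame: the origin (TCP) lies midway between the tips of the shut fingers; the grasp point (between the pads) lies 19 mm behind it; z points along the fingers, y is the line along which they close (so a half turn about z gives the same grasp; the last joint's range is limited). The gripper opens to 92 mm and grips with 3 to 60 N. Pads are 20 mm wide; open, the fingers measure 128 mm over their backs; the gripper's body (75 mm by 189 mm) begins 69 mm behind the grasp point.
Start: joints at [-82.34, 9.076, 91.501, -0, 79.423, -12.038], TCP at [193.789, -541.342, 214.601] pointing down, gripper open.
Joint ranges: [-166.64, 166.64], [-54.1, 131.32], [10.49, 154.53], [-73.88, 253.88], [9.74, 151.15], [-171.62, 171.62]. Speed limits (degrees/s): [147.25, 147.25, 180, 180, 180, 180].

## Interface

Orientations are given as [roll, pitch, yaw] about the fixed x, y, z axes, in that order (R = Rz(yaw) Ry(pitch) Rx(roll)).
In Python, from station import r gives the robot as it stands.
- The arm moves only by the tool drive_tool, never from a script. Its argument "plan" is a list of rows, each an object with "fingers": the opening, from 0 (shut) to 1 (fully open); "translation": the shift along the world's x, y, z in cm, a list of three; "yaw": the turn about the world's z in rad. A call has 1 to 12 rows; each row is the pose to reach, as a shift and turn from the pose commanded when the call began; what a row does not reach only later rows make up. A row lasts 1/8 s, in which the tool goes at most 62.5 mm and 10.7 degrees, less where a joint would pass 70% of its speed; a pose out of reach is approached as far as the arm can. A call with a gripper value outside its range is refused whole. The fingers move at their own pace and stop on an object; "newtons" is the grip in N (left out, the last holds). Time passes only in rows, so rows that repeat a pose let the fingers close. It gives the time, the measured TCP pose, the force, the opening and the grip force at its end, in the units of the state.
- r.state(): the state, without advancing time (a new reading comes with each control period).
- r.get_image(name): name is "side" or "top" or "wrist"; returns (picture, depth): 400x640x3 uint8, red, green, blue; 400x640 float32, mm along the optical axis (not along the pixel's ray), 0 where there is no reading.
- r.get_calibration(name): a dict with "camera_matrix" (3x3 intrinsics, pixels), "world_to_cam" (4x4, takes a point from world to camera coordinates). Camera axes: x right, y up, looking along -z (the intrinsics and any distortion apply to the point x, -y, -z); pixel columns grow to the right and rows downward; lengths in mm; the calibration is good to about 2 mm. A picture is of the moment at which its call begins: read the wrist's pose just before it. get_calibration takes no time and is no camera call; for the wrist camera it gives the pose at the moment of the call.
- r.sign_off(): hands the job in; it is judged then, once.
The state is a dict: "time": time; "q": joint angles; "qd": joint speeds; "tau": joint torques, N m; "eef_pos": TCP position; "tool_rot": TCP orientation; "force": force on the tool from outside, world axes, zero at the start; "moment": the same for the moment, N m; "gripper_width": finger opening in mm; "gripper_force": force on a finger pad.
Only numpy, scipy, OpenCV 4.12 (cv2) and the standard library are available. Lean on these libraries where they do the work, as an engineer would, in place of code of your own. Each camera call takes 0.05 s, during which the arm holds its last target. There are 200 camera calls.

## Working session

There is one attempt and no reset: what is moved stays moved. The work goes in short steps, Python scripts to look and compute and a tool call to move; the robot and the scene stay as the last step left them, time stands still between calls to the robot, and variables do not carry over. Pictures are saved under pics/ and viewed, at most 10 in all, crops included, and the job is handed in when it is done.

Besides the shell and the picture viewer there is one more tool, called after "Call:" by a JSON object that holds its "method" and its "body", one argument or row to a line. drive_tool: Moves the arm, as the interface text tells. Its arguments: {"type":"object","properties":{"plan":{"type":"array"},"newtons":{"type":"number"}},"required":["plan"]}

```bash
mkdir -p pics; cat > h.py <<'E'
import numpy as np,cv2
from station import r
def snap(n,f):
    c=r.get_calibration(n); p,d=r.get_image(n)
    cv2.imwrite('pics/'+f+'.png',p[:,:,::-1]); np.savez('pics/'+f,d=d,K=c['camera_matrix'],T=c['world_to_cam'])
def ray(f,u,v):
    z=np.load('pics/'+f+'.npz');K=np.array(z['K']);T=np.array(z['T'])
    a=np.linalg.inv(K)@[u,v,1]; dirc=np.array([a[0],-a[1],-1]); R=T[:3,:3]
    return -R.T@T[:3,3], R.T@dirc, z['d']
def world(f,u,v):
    o,d,D=ray(f,u,v); w=D[int(v)-1:int(v)+2,int(u)-1:int(u)+2]; w=w[w>0]
    return o+d*np.median(w) if len(w) else None
def atz(f,u,v,z):
    o,d,_=ray(f,u,v); return o+d*(z-o[2])/d[2]
E
python3 - <<'E'
from h import *
snap('top','top1');snap('side','side1');print(r.state())
print(r.get_calibration('top'))
E
```

```text
{'time': 0.1, 'q': array([-8.23414675e+01,  9.10802174e+00,  9.15635433e+01,  1.54053850e-04,
        7.94232934e+01, -1.20357007e+01]), 'qd': array([-0.02885969, -0.04280889, -0.16320657,  0.05853193,  0.02893712,
        0.06571017]), 'tau': array([ 1.27215926e-04, -3.86500525e+01, -3.22961354e+01,  7.04317773e-02,
        3.39211849e-02, -5.22167738e-05]), 'eef_pos': array([ 193.70076346, -540.80184864,  213.73972553]), 'tool_rot': array([-1.79907258e+02, -1.99280360e-02,  1.96941887e+01]), 'force': array([-0.16162509, -0.24824015,  1.02973501]), 'moment': array([-0.00527876,  0.0256541 , -0.06841512]), 'gripper_force': 0.0, 'gripper_width': 91.77521138055987}
{'camera_matrix': array([[394.554746  ,   0.        , 317.6967845 ],
       [  0.        , 394.554746  , 197.73489407],
       [  0.        ,   0.        ,   1.        ]]), 'world_to_cam': array([[-1.62917470e-02, -9.99864489e-01,  2.36281506e-03,
        -6.93545646e+00],
       [ 9.95767613e-01, -1.60111256e-02,  9.05014065e-02,
        -5.31492904e+02],
       [-9.04513112e-02,  3.82724073e-03,  9.95893525e-01,
        -1.39783997e+03],
       [ 0.00000000e+00,  0.00000000e+00,  0.00000000e+00,
         1.00000000e+00]])}
```

View pics/top1.png

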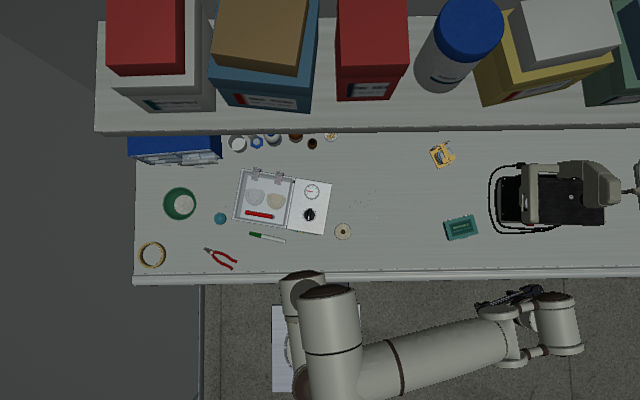

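View pics/side1.png

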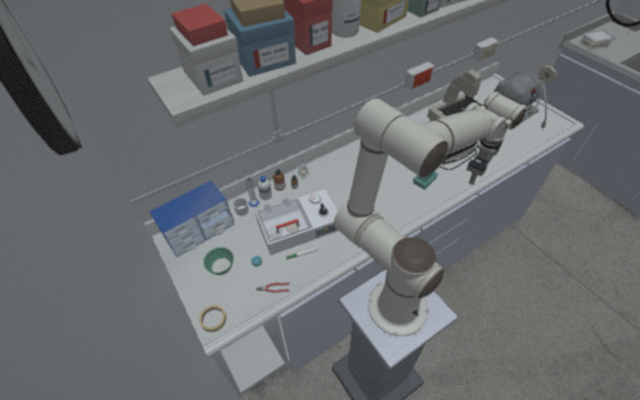

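The top view shows the chamber at about (283,202), with the bar near (259,214), the knob near (309,214) and the pen at (267,237). I'll enlarge it.

```bash
python3 - <<'E'
from h import *
p=cv2.imread('pics/top1.png')[160:260,210:360]
cv2.imwrite('pics/crop1.png',cv2.resize(p,None,fx=5,fy=5,interpolation=cv2.INTER_CUBIC))
E
```

```text
(no output)
```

View pics/crop1.png

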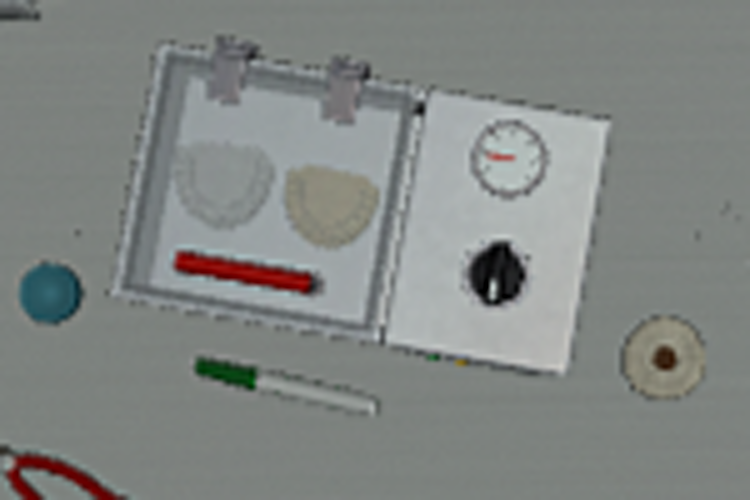

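```bash
python3 - <<'E'
from h import *
g=lambda u,v,z:atz('top1',210+u/5,160+v/5,z)
obs=[(g(177,262,134),(-58,115)),(g(313,283,134),(-58,25)),(g(496,272,126),(-30,-95)),(g(565,373,88),(-90,-155)),(g(608,122,88),(90,-155)),(g(160,45,92),(90,165)),(g(115,292,92),(-90,165))]
from scipy.optimize import least_squares
W=np.array([o[0][:2] for o in obs]);L=np.array([o[1] for o in obs],float)
T=lambda p,l:p[:2]+l@np.array([[np.cos(p[2]),np.sin(p[2])],[-np.sin(p[2]),np.cos(p[2])]])
s=least_squares(lambda p:(T(p,L)-W).ravel(),[500,80,0])
p=s.x;print(p,np.degrees(p[2]));print((T(p,L)-W).round(1))
print('knob',T(p,np.array([-30,-95.])),'bar',T(p,np.array([-58,70.])))
np.save('pose.npy',p)
for n,u,v in [('pen',285,385),('pen tip',375,407),('felt',663,358)]:print(n,g(u,v,15))
print('kd',world('top1',309,214),'bd',world('top1',259,214))
E
```

```text
[ 5.13350942e+02  1.01039818e+02 -1.86479758e-01] -10.684503106535956
[[ 1.3 -0.3]
 [-0.1  1.2]
 [-0.5 -0.8]
 [-2.7 -3.3]
 [ 2.1 -3.9]
 [ 3.4  2.1]
 [-3.5  4.9]]
knob [466.2579725  13.2488606] bar [469.33454763 180.57947551]
pen [393.40477539 168.8933736   15.        ]
pen tip [376.62979147 104.36934375  15.        ]
felt [ 408.31111178 -103.20705785   15.        ]
kd [468.06596426  14.69788299 126.92102565] bd [470.19496081 179.51834334 137.78202771]
```

Call:
{"method": "drive_tool", "body": {
  "plan": [
    {"fingers": 0.65,"translation": [1,2,1],"yaw": 0.1},
    {"fingers": 0.65,"translation": [3,6,3],"yaw": 0.25},
    {"fingers": 0.65,"translation": [5,10,3],"yaw": 0.4},
    {"fingers": 0.65,"translation": [7,14,3],"yaw": 0.55},
    {"fingers": 0.65,"translation": [9,18,3],"yaw": 0.7},
    {"fingers": 0.65,"translation": [11,22,3],"yaw": 0.85},
    {"fingers": 0.65,"translation": [13,26,3],"yaw": 1.0},
    {"fingers": 0.65,"translation": [15,30,3],"yaw": 1.15},
    {"fingers": 0.65,"translation": [17,34,3],"yaw": 1.3},
    {"fingers": 0.65,"translation": [19,38,3],"yaw": 1.45},
    {"fingers": 0.65,"translation": [20,41,3],"yaw": 1.55},
    {"fingers": 0.65,"translation": [21,43,3],"yaw": 1.6}
  ]
}}

```text
time: 1.6
eef_pos: [403.8, -109.8, 244.2]
tool_rot: [-180.0, -0.0, 111.6]
force: [-0.8, -0.6, -0.2]
gripper_width: 59.7
gripper_force: 0.0
```

Call:
{"method": "drive_tool", "body": {
  "plan": [
    {"fingers": 0.65,"translation": [1,2,0],"yaw": 0.15},
    {"fingers": 0.65,"translation": [2,4,0],"yaw": 0.3},
    {"fingers": 0.65,"translation": [3,6,0],"yaw": 0.45},
    {"fingers": 0.65,"translation": [4,8,0],"yaw": 0.6},
    {"fingers": 0.65,"translation": [5,10,0],"yaw": 0.75},
    {"fingers": 0.65,"translation": [6,11.5,-1],"yaw": 0.9},
    {"fingers": 0.65,"translation": [6.2,12.3,-2],"yaw": 1.01},
    {"fingers": 0.65,"translation": [6.2,12.3,-3],"yaw": 1.01},
    {"fingers": 0.65,"translation": [6.2,12.3,-3],"yaw": 1.01}
  ]
}}

```text
time: 2.72
eef_pos: [464.9, 11.6, 213.5]
tool_rot: [-180.0, -0.1, 169.1]
force: [-1.0, -0.5, -0.1]
gripper_width: 59.5
gripper_force: 0.0
```

```bash
python3 - <<'E'
from h import *
s=r.state();print(s['eef_pos'],s['tool_rot'],s['q']);snap('wrist','w1')
E
```

```text
[464.9443034   11.55978373 213.47153537] [-1.79997421e+02 -1.34191736e-01  1.69124196e+02] [-1.35091008e+01 -7.54156543e+00  1.08418444e+02 -8.89736893e-03
  7.92570528e+01 -9.26316310e+01]
```

View pics/w1.png

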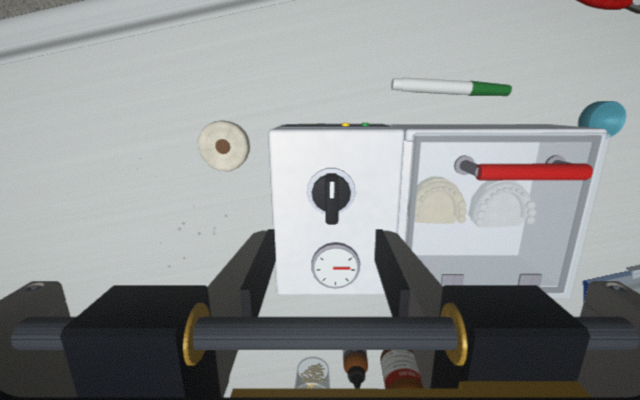

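The wrist view shows the knob at about (332,190), the red bar from (477,172) to (592,171), and the chamber square to the gripper. I'll refine with depth.

```bash
cat >> h.py <<'E'
def cloud(f,u0,u1,v0,v1):
    o,_,D=ray(f,0,0);z=np.load('pics/'+f+'.npz');K=z['K'];R=z['T'][:3,:3]
    v,u=np.mgrid[v0:v1,u0:u1];d=D[v0:v1,u0:u1].ravel()
    a=np.linalg.inv(K)@np.stack([u.ravel(),v.ravel(),np.ones(u.size)])
    P=o+((R.T@np.stack([a[0],-a[1],-np.ones(u.size)]))*d).T
    return P[d>0]
E
python3 - <<'E'
from h import *
for n,b,lo,hi in [('knob',(295,370,160,235),122,134),('bar',(477,592,150,190),130,150)]:
    P=cloud('w1',*b);P=P[(P[:,2]>lo)&(P[:,2]<hi)]
    c,s,a=cv2.minAreaRect(P[:,:2].astype(np.float32));print(n,len(P),c,s,a,np.median(P,0),P[:,2].max())
P=cloud('w1',280,310,140,200);print('deck z',np.median(P[:,2]))
for n,u,v,z in [('knobtop front',332,174,128),('knobtop back',332,211,128),('lefttop',326,195,128),('righttop',338,195,128),('corner FR',272,129,88),('front mid',404,129,88),('barL',477,171,134),('barR',592,171,134)]:print(n,atz('w1',u,v,z).round(1))
E
```

```text
knob 627 (466.11431884765625, 18.794843673706055) (11.50953197479248, 41.534584045410156) 79.11468505859375 [464.48830811  18.76050421 127.75687036] 130.09962038474038
bar 1816 (468.94122314453125, 185.33270263671875) (90.82415008544922, 12.769613265991211) 79.28337097167969 [467.97066779 183.79212727 139.09106833] 141.99874612742033
deck z 88.09154774339123
knobtop front [441.5  23.7 128. ]
knobtop back [473.9  17.7 128. ]
lefttop [458.7  15.2 128. ]
righttop [460.6  25.4 128. ]
corner FR [397.3 -24.3  88. ]
front mid [420.7  97.1  88. ]
barL [460.3 141.2 134. ]
barR [478.2 234.  134. ]
```

```bash
python3 - <<'E'
from h import *
z=np.load('pics/w1.npz');K=z['K'];T=z['T']
def proj(p):
    c=T@np.append(p,1);q=K@[c[0],-c[1],-c[2]];return q[:2]/q[2],-c[2]
t=np.array([464.94,11.56,213.47]);a=np.radians(169.12);y=np.array([np.sin(a),-np.cos(a),0])
for k in(-29.8,0,29.8):print(proj(t+k*y),proj(t+k*y+[0,0,10]))
for u in range(255,285,4):print(u,np.round(ray('w1',0,0)[2][228:242:6,u]),end=' ')
for u in range(370,395,4):print(u,np.round(ray('w1',0,0)[2][228:242:6,u]),end=' ')
p=cv2.imread('pics/w1.png')[150:300,230:430];cv2.imwrite('pics/w1c.png',cv2.resize(p,None,fx=4,fy=4))
E
```

```text
(array([273.05523551, 245.10838237]), np.float64(186.07089761425658)) (array([270.26152163, 252.6604765 ]), np.float64(176.47019079901762))
(array([322.64727323, 245.07029613]), np.float64(186.0934445919113)) (array([322.55158313, 252.6193537 ]), np.float64(176.4927377766723))
(array([372.22729532, 245.03221912]), np.float64(186.11599156956603)) (array([374.82828621, 252.5782414 ]), np.float64(176.51528475432707))
255 [412. 177. 169.] 259 [413. 178. 169.] 263 [413. 177. 166.] 267 [411. 175. 168.] 271 [411. 174. 172.] 275 [318. 319. 322.] 279 [317. 320. 323.] 283 [319. 320. 321.] 370 [317. 320. 322.] 374 [317. 320. 321.] 378 [318. 175. 172.] 382 [317. 174. 168.] 386 [317. 178. 169.] 390 [318. 178. 169.] 394 [318. 178. 169.]
```

View pics/w1c.png

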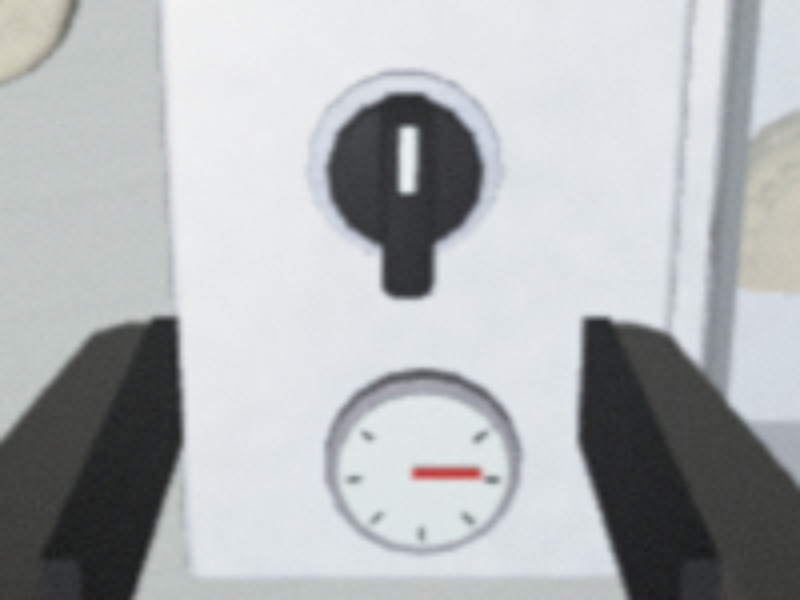

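The fingertip midpoint shows a bias of about 1.6 mm in the wrist camera, so the knob is at about (466, 16.7). Descending.

Call:
{"method": "drive_tool", "body": {
  "plan": [
    {"fingers": 0.65,"translation": [0.1,0.5,-2],"yaw": 0},
    {"fingers": 0.65,"translation": [0.1,0.5,-5],"yaw": 0},
    {"fingers": 0.65,"translation": [0.1,0.5,-8],"yaw": 0},
    {"fingers": 0.65,"translation": [0.1,0.5,-10],"yaw": 0},
    {"fingers": 0.65,"translation": [0.1,0.5,-11.2],"yaw": 0},
    {"fingers": 0.65,"translation": [0.1,0.5,-11.3],"yaw": 0},
    {"fingers": 0.2,"translation": [0.1,0.5,-11.3],"yaw": 0},
    {"fingers": 0.1,"translation": [0.1,0.5,-11.3],"yaw": 0},
    {"fingers": 0.0,"translation": [0.1,0.5,-11.3],"yaw": 0},
    {"fingers": 0.0,"translation": [0.1,0.5,-11.3],"yaw": 0},
    {"fingers": 0.0,"translation": [0.1,0.5,-11.3],"yaw": 0}
  ],
  "newtons": 15
}}

```text
time: 4.15
eef_pos: [466.9, 17.0, 101.7]
tool_rot: [179.9, 0.0, 169.2]
force: [2.9, 13.7, 1.2]
gripper_width: 11.7
gripper_force: 11.0
```

Call:
{"method": "drive_tool", "body": {
  "plan": [
    {"fingers": 0,"translation": [0,0.15,0],"yaw": 0},
    {"fingers": 0,"translation": [0,0.15,0],"yaw": 0}
  ],
  "newtons": 25
}}

```text
time: 4.4
eef_pos: [467.0, 17.3, 101.7]
tool_rot: [-179.9, 0.0, 169.3]
force: [-0.3, -5.9, -0.7]
gripper_width: 11.4
gripper_force: 25.0
```

Call:
{"method": "drive_tool", "body": {
  "plan": [
    {"fingers": 0,"translation": [0,-0.03,0],"yaw": -0.12},
    {"fingers": 0,"translation": [0,-0.03,0],"yaw": -0.24},
    {"fingers": 0,"translation": [0,-0.03,0],"yaw": -0.36},
    {"fingers": 0,"translation": [0,-0.03,0],"yaw": -0.48},
    {"fingers": 0,"translation": [0,-0.03,0],"yaw": -0.6},
    {"fingers": 0,"translation": [0,-0.03,0],"yaw": -0.72}
  ]
}}

```text
time: 5.15
eef_pos: [466.9, 17.2, 101.7]
tool_rot: [-180.0, 0.1, 127.8]
force: [-1.1, -4.5, 0.4]
gripper_width: 12.0
gripper_force: 25.0
```

```bash
python3 - <<'E'
from station import r
s=r.state();print(s['eef_pos'],s['force'],s['moment'],s['q'])
E
```

```text
[466.87497196  17.22171748 101.69739131] [-1.14544007 -4.47846139  0.42943706] [-0.77294739 -0.06189608  0.01398756] [-1.27086481e+01 -4.39184357e-02  1.14701208e+02 -7.64955903e-02
  6.53218005e+01 -5.04495816e+01]
```

Call:
{"method": "drive_tool", "body": {
  "plan": [
    {"fingers": 0,"translation": [0,0,0],"yaw": -0.12},
    {"fingers": 0,"translation": [0,0,0],"yaw": -0.24},
    {"fingers": 0,"translation": [0,0,0],"yaw": -0.36},
    {"fingers": 0,"translation": [0,0,0],"yaw": -0.46},
    {"fingers": 0,"translation": [0,0,0],"yaw": -0.5},
    {"fingers": 0,"translation": [0,0,0],"yaw": -0.53},
    {"fingers": 0,"translation": [0,0,0],"yaw": -0.53},
    {"fingers": 0,"translation": [0,0,0],"yaw": -0.53},
    {"fingers": 0,"translation": [0,0,0],"yaw": -0.53}
  ]
}}

```text
time: 6.28
eef_pos: [466.9, 17.2, 101.7]
tool_rot: [-180.0, 0.1, 97.7]
force: [-0.4, -5.9, 0.5]
gripper_width: 12.0
gripper_force: 25.3
```

```bash
python3 - <<'E'
from station import r
s=r.state();print(s['tool_rot'],s['force'],s['moment'])
E
```

```text
[-1.79991658e+02  8.24197258e-02  9.76820427e+01] [-0.38865326 -5.91058313  0.54285692] [-0.93534489  0.01061228  0.53365907]
```

The wrist moment has reached 0.53 N m, so the knob is at its stop. Releasing.

Call:
{"method": "drive_tool", "body": {
  "plan": [
    {"fingers": 0.75,"translation": [0,0,0],"yaw": 0},
    {"fingers": 0.75,"translation": [0,0,0],"yaw": 0},
    {"fingers": 0.75,"translation": [0,0,0],"yaw": 0},
    {"fingers": 0.75,"translation": [0,0,0],"yaw": 0},
    {"fingers": 0.75,"translation": [0,0,0],"yaw": 0},
    {"fingers": 0.75,"translation": [0,0,0],"yaw": 0}
  ]
}}

```text
time: 7.02
eef_pos: [466.8, 18.0, 101.6]
tool_rot: [180.0, -0.0, 97.6]
force: [-0.2, -0.0, -0.3]
gripper_width: 68.5
gripper_force: 0.0
```

```bash
python3 - <<'E'
from h import *
print(r.state()['force']);snap('wrist','w2')
E
```

```text
[-0.21177409 -0.01063343 -0.3464729 ]
```

View pics/w2.png

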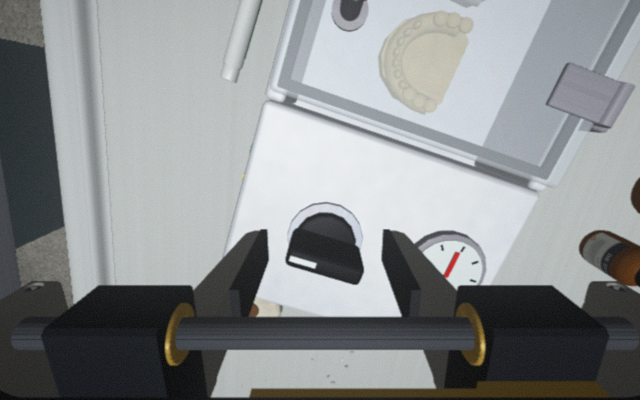

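The knob bar is parallel to the chamber side again (bar from (288,265) to (362,280)), so it has sprung back, and no contact force is reported. Next I move over the red bar.

Call:
{"method": "drive_tool", "body": {
  "plan": [
    {"fingers": 0.75,"translation": [0,0,2],"yaw": 0},
    {"fingers": 0.75,"translation": [0,0,5],"yaw": 0},
    {"fingers": 0.75,"translation": [0,0,8],"yaw": 0},
    {"fingers": 0.75,"translation": [0,3,9],"yaw": -0.1},
    {"fingers": 0.65,"translation": [0.2,7,9],"yaw": -0.2},
    {"fingers": 0.65,"translation": [0.3,11,9],"yaw": -0.32},
    {"fingers": 0.65,"translation": [0.3,15,9],"yaw": -0.32},
    {"fingers": 0.65,"translation": [0.3,16.6,9],"yaw": -0.32},
    {"fingers": 0.65,"translation": [0.3,16.6,8],"yaw": -0.32},
    {"fingers": 0.65,"translation": [0.3,16.6,8],"yaw": -0.32}
  ]
}}

```text
time: 8.32
eef_pos: [469.0, 182.7, 180.2]
tool_rot: [-179.9, 0.1, 79.2]
force: [-0.1, -0.4, -0.1]
gripper_width: 59.4
gripper_force: 0.0
```

```bash
python3 - <<'E'
from h import *
s=r.state();print(s['eef_pos'],s['tool_rot'],s['q']);snap('wrist','w3')
E
```

```text
[469.02177399 182.68742358 180.16530141] [-1.79860241e+02  7.77223713e-02  7.92339987e+01] [ 7.52030192e+00  1.65563941e-01  1.04953061e+02 -3.09965101e-02
  7.50384647e+01  1.82944414e+01]
```

View pics/w3.png

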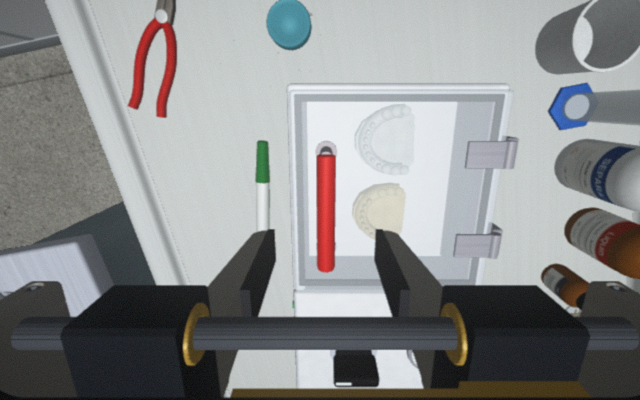

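The bar (column 326) is centred between the fingertips (columns 275 and 376), and the knob is at rest. Descending and closing.

Call:
{"method": "drive_tool", "body": {
  "plan": [
    {"fingers": 0.65,"translation": [0.05,0.1,-2],"yaw": 0},
    {"fingers": 0.65,"translation": [0.05,0.1,-4],"yaw": 0},
    {"fingers": 0.65,"translation": [0.05,0.1,-6],"yaw": 0},
    {"fingers": 0.65,"translation": [0.05,0.1,-6.5],"yaw": 0},
    {"fingers": 0.65,"translation": [0.05,0.1,-6.5],"yaw": 0},
    {"fingers": 0.2,"translation": [0.05,0.1,-6.5],"yaw": 0},
    {"fingers": 0.1,"translation": [0.05,0.1,-6.5],"yaw": 0},
    {"fingers": 0,"translation": [0.05,0.1,-6.5],"yaw": 0},
    {"fingers": 0,"translation": [0.05,0.1,-6.5],"yaw": 0},
    {"fingers": 0,"translation": [0.05,0.1,-6.5],"yaw": 0}
  ],
  "newtons": 15
}}

```text
time: 9.62
eef_pos: [470.0, 184.9, 116.6]
tool_rot: [-180.0, 0.0, 79.3]
force: [0.9, -0.4, 1.2]
gripper_width: 13.3
gripper_force: 15.0
```

Call:
{"method": "drive_tool", "body": {
  "plan": [
    {"fingers": 0,"translation": [0,0,0],"yaw": 0},
    {"fingers": 0,"translation": [0,0,0],"yaw": 0},
    {"fingers": 0,"translation": [0.05,0,0.2],"yaw": 0},
    {"fingers": 0,"translation": [0.1,-0.02,0.4],"yaw": 0},
    {"fingers": 0,"translation": [0.15,-0.03,0.55],"yaw": 0},
    {"fingers": 0,"translation": [0.2,-0.04,0.7],"yaw": 0},
    {"fingers": 0,"translation": [0.2,-0.04,0.7],"yaw": 0}
  ],
  "newtons": 55
}}

```text
time: 10.5
eef_pos: [470.8, 184.7, 120.1]
tool_rot: [-179.8, -0.0, 79.3]
force: [6.8, 3.1, -20.1]
gripper_width: 12.4
gripper_force: 55.0
```

Call:
{"method": "drive_tool", "body": {
  "plan": [
    {"fingers": 0,"translation": [0.05,-0.01,0.2],"yaw": 0},
    {"fingers": 0,"translation": [0.1,-0.02,0.4],"yaw": 0},
    {"fingers": 0,"translation": [0.2,-0.04,0.65],"yaw": 0},
    {"fingers": 0,"translation": [0.3,-0.06,0.9],"yaw": 0},
    {"fingers": 0,"translation": [0.4,-0.08,1.15],"yaw": 0},
    {"fingers": 0,"translation": [0.5,-0.1,1.4],"yaw": 0},
    {"fingers": 0,"translation": [0.6,-0.11,1.65],"yaw": 0},
    {"fingers": 0,"translation": [0.65,-0.12,1.8],"yaw": 0},
    {"fingers": 0,"translation": [0.65,-0.12,1.8],"yaw": 0},
    {"fingers": 0,"translation": [0.65,-0.12,1.8],"yaw": 0},
    {"fingers": 0,"translation": [0.65,-0.12,1.8],"yaw": 0}
  ]
}}

```text
time: 11.88
eef_pos: [477.6, 183.3, 140.1]
tool_rot: [-179.8, 0.0, 79.3]
force: [2.7, 3.1, -14.6]
gripper_width: 12.2
gripper_force: 55.0
```

```bash
python3 - <<'E'
from h import *
s=r.state();print(s['eef_pos'],s['force']);snap('wrist','w4')
P=cloud('w4',240,400,60,300)
p=np.load('pose.npy');c,sn=np.cos(p[2]),np.sin(p[2])
E
```

```text
[477.57444243 183.33161912 140.13405275] [  2.65946289   3.08070665 -14.62328698]
```

View pics/w4.png

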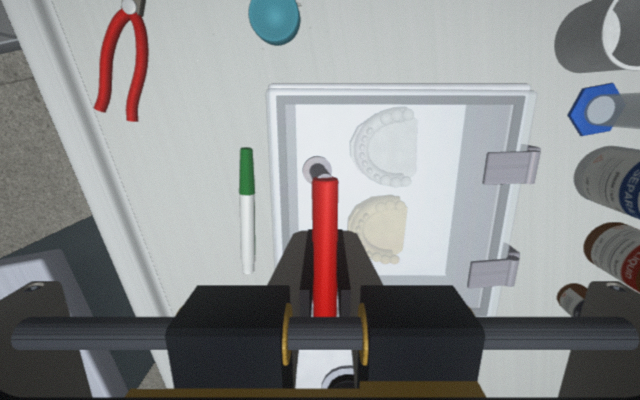

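The bar is between the fingers, with its far end at (325,180), but 14.6 N still remains. I'll measure the bar's height from depth to rule out slip.

```bash
python3 - <<'E'
from h import *
for f,u in (('w3',326),('w4',326)):
    for v in (190,205,220): print(f,v,world(f,u,v).round(1))
for v,u in ((92,330),(92,400),(92,460)): print('frame edge',world('w4',u,v))
snap('wrist','w5');print(r.state()['eef_pos'],r.state()['force'],r.state()['time'])
snap('top','t2')
for v in (213,214,215):print(world('top1',259,v),world('t2',259,v))
E
```

```text
w3 190 [473.7 206.3 140. ]
w3 205 [471.6 195.3 139.7]
w3 220 [469.6 184.4 140.7]
w4 190 [485.4 223.8 163. ]
w4 205 [483.9 216.  162.4]
w4 220 [482.4 207.9 161.9]
frame edge [496.47763193 270.03212925 121.19927868]
frame edge [537.90457458 262.4385801  114.08690906]
frame edge [575.65491297 255.49662404 108.17034995]
[477.88721672 183.31492504 140.97103916] [  0.50026469   2.27903364 -12.26602363] 11.975
[473.48780596 179.48078548 137.97570641] [454.17901091 127.77473889 493.15791688]
[470.19496081 179.51834334 137.78202771] [451.93570759 128.22742184 490.09523883]
[466.9078279  179.57119774 137.48327312] [449.57685035 128.38145134 489.0841669 ]
```

The bar rose about 22 mm and the lid's slope is about 0.16 rad, so it hasn't slipped. I'll let it settle and check for drift.

Call:
{"method": "drive_tool", "body": {
  "plan": [
    {"fingers": 0,"translation": [0,0,0.05],"yaw": 0},
    {"fingers": 0,"translation": [0,0,0.1],"yaw": 0},
    {"fingers": 0,"translation": [0,0,0.1],"yaw": 0},
    {"fingers": 0,"translation": [0,0,0.1],"yaw": 0},
    {"fingers": 0,"translation": [0,0,0.1],"yaw": 0},
    {"fingers": 0,"translation": [0,0,0.1],"yaw": 0},
    {"fingers": 0,"translation": [0,0,0.1],"yaw": 0},
    {"fingers": 0,"translation": [0,0,0.1],"yaw": 0}
  ]
}}

```text
time: 13.02
eef_pos: [478.8, 183.2, 142.8]
tool_rot: [180.0, 0.0, 79.3]
force: [-3.6, -0.4, -4.2]
gripper_width: 12.4
gripper_force: 55.0
```

```bash
python3 - <<'E'
from h import *
snap('wrist','w6');s=r.state();print(s['eef_pos'],s['force'],s['qd'].round(2))
P=[]
for u in (330,400,460):print(world('w6',u,92))
print(world('w6',326,205))
E
```

```text
[478.78199867 183.18530669 142.74268654] [-3.78056096  1.05051974 -4.08137102] [-0.06  0.05 -0.05 -0.   -0.16 -0.09]
[497.77959303 269.93739657 122.50304908]
[539.50667909 262.29454934 115.59204084]
[577.75468698 255.29057063 109.2162688 ]
[485.07923528 215.75038523 164.71741648]
```

The lid is steady at about 0.17 rad, held by the bar with only its own weight left on the arm. Handing in.

```bash
python3 -c "
from station import r
print(r.sign_off())"
```

```text
the job is handed in; nothing more can be done
None
```

I turned the vent knob to its stop and let it spring back, then broke the lid free. It is now held by its red bar at about 0.17 rad (about a 30 mm front gap), and the job is handed in; no verdict came back.

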